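# Set and clamp the sprung column of a desk camera stand

## Task

Ready the small camera stand for its camera: with the clamp lever still open, take the column by its black grip and press it down against its spring until the middle one of its three engraved ring marks is level with the top rim of the clamp ring. Hold it at that mark and, with the same hand still gripping it, push the lever's wing round clockwise (seen from above) to its stop, so that the column is clamped there. Finish still gripping the column at its mark with the lever fully closed, and leave the camera and the other things on the desk alone.

Things in the scene. Friction and masses are not known exactly. Their poses are not given: they have to be found in the camera images.
- rim (a point): Centre of the clamp ring's top rim on the camera stand's vertical axis, 117 mm above the desk; z up. The stand: round weighted foot (130 mm across, 20 mm high; does not move or tip), a 31 mm tube, a black collar, and on it the turning clamp ring (48 mm across, 12 mm high) out of whose middle the column rises.
- column: Sprung column, z up along the stand's axis: aluminium tube 20 mm across with three dark rings, on top a round black grip 26 mm across, then a 3 mm disc and a 9 mm camera screw. From its origin up: rings at 11, 22 (middle) and 33 mm, grip 40 to 74, end of screw 86. At the start (fully up) the origin is level with the rim. It turns freely about its axis, so it turns with a hand that grips it.
- head (a point): Middle of the black fluted grip on the column's axis, 57 mm along z from the column's origin; 174 mm above the desk at the start and 152 mm with the column at its middle mark.
- mark (a point): The middle ring mark, on the column's axis, 22 mm along z from the column's origin.
- column_slide (a joint): How far the column is pressed down, in m: 0 fully up (start), 0.011, 0.022, 0.033 with the first, middle, last ring mark level with the clamp ring's rim, 0.045 at the bottom. A spring pushes it up, net of its weight with 3.5 N at the top and 6 N at the middle mark; let go unclamped it rises again.
- wing (a point): Point on the clamp lever's wing, 36 mm out from the stand's axis, 24 mm above the rim. The wing: upright bare-metal plate on the clamp ring, 8 mm thick, from 18 to 51 mm out from the axis, up to 40 mm above the rim; it swings with the ring, always pointing straight out. With the column at its middle mark it stands beside the grip, in the way of a finger that holds the grip when the hand turns.
- lever (a joint): Turn of the clamp lever about the stand's axis, in rad: 0 open, growing clockwise seen from above, 1.05 closed against its stop lug. It starts at 0 to 0.2. It takes about 0.1 N m at first and 0.2 N m over the last 0.3 rad, where its cam bites on the column, and stays where it is left.
- camera: Small black camera, 34 x 72 x 34 mm, loose on the desk to the left of the stand; origin under its middle. Leave it alone.
- eraser: Eraser in a sleeve, 19 x 44 x 12 mm, loose on the desk to the right of the stand. Leave it alone.
- pencil: Pencil, 136 mm long, loose on the desk in front of the stand. Leave it alone.
- stapler: Stapler, 32 x 125 x 44 mm, loose on the desk well to the left of the stand. Leave it alone.
Things that resemble listed ones, but are neither listed nor needed, are in the scene too. Of the things that look like the part that bears rim, the larger one is meant.

How it is judged:
By the outcome, as a careful person would: the job done as asked, in the order asked, and still so for the second after the job is handed in, while the arm keeps its last pose, push and grip.
It also fails if it takes over 38 s, if anything falls off the work surface, if the arm or the gripper's body presses on something with over 40 N, if the wrist force passes 120 N, or if a joint passes its speed limit or range.

## Robot

A 7-joint arm with a two-finger parallel gripper is mounted at the origin on a cart in front of the work surface, level with it; the furniture and walls round the work are solid. World frame = base frame: x ahead of the robot, y to its left, z up, the work surface at z = 0. Lengths are in m, angles in rad, forces in N, time in s.
With the tool pointing down it reaches from about 0.4 to 0.875 m from the base axis. Payload 19.3 kg.
Tool frame: the origin (TCP) lies between the finger pads; the fingertips stand bot.tcp_to_tips ahead of it and the grasp point (between the pads) is the TCP (bot.tcp_to_tips is the distance from the TCP to the fingertips, in m); z points along the fingers, y is the line along which they close (so a half turn about z gives the same grasp; the last joint's range is limited). The gripper opens to 85 mm and grips with 20 to 120 N. Pads are 22 mm wide; open, the fingers measure 114 mm over their backs; the gripper's body (76 mm by 85 mm) begins 54 mm behind the grasp point. The pads swing forward as they close: fully open they stand 13 mm farther back than shut.
Start: joints at [1.175, 0.521, -0.036, 1.599, 0.021, 1.021, -0.113], TCP at [0.2, -0.592, 0.25] pointing down, gripper open.
Joint ranges: [-2.91, 2.91], [-0.3, 2.13], [-1.5, 1.42], [0.17, 2.43], [-1.26, 4.41], [0.16, 1.93], [-2.52, 2.52]. Speed limits (rad/s): [1.89, 1.89, 2.39, 2.39, 3.01, 3.01, 3.01].

## Interface

Orientations are given as [roll, pitch, yaw] about the fixed x, y, z axes, in that order (R = Rz(yaw) Ry(pitch) Rx(roll)).
In Python, from workcell import telemetry, grab_frame, bot gives the robot as it stands. The module is installed in compiled form; this text tells all that it offers.
- The arm moves only by the shell command python3 -m crank 'ROWS' [FORCE]. ROWS is text: rows parted by semicolons, each of 7 numbers parted by spaces: the finger opening in m, from 0 to 0.0854, then the shift along the tool's x, y, z in m, then the turn, a rotation vector about the tool's x, y, z in degrees. A call has exactly 8 rows; each row shifts and turns the commanded pose from where the row before left it, along the tool's axes as they then stand; what a row does not reach is not made up. A row lasts 1/12 s, in which the tool goes at most 41.7 mm and 7.16 degrees, less where a joint would pass 70% of its speed; a pose out of reach is approached as far as the arm can. A call with a gripper value outside its range is refused whole. The fingers move at their own pace and stop on an object; FORCE is the grip in N (left out, the last holds). Time passes only in rows, so rows that do not move let the fingers close, or fill a call up. It gives the time, the measured TCP pose, the force, the opening and the grip force at its end, in the units of the state.
- telemetry.observe(): the state, without advancing time (a new reading comes with each control period).
- grab_frame(name): name is "scene" or "top" or "wrist"; returns a dict with "pixels" (400x640x3 uint8, red, green, blue), "depth" (400x640 float32, m along the optical axis (not along the pixel's ray), 0 where there is no reading), "vertical_fov" (degrees; the focal length in pixels is half the picture's height over the tangent of half this angle, whatever the lens; pixels are square), "cx", "cy" (the principal point, pixels), "distortion" ([k1, k2, p1, p2, k3] as OpenCV has them; the pictures are not rectified), "R" (3x3) and "t" (3): a world point X has camera coordinates R X + t; the wrist camera has in their place "hand_eye" (4x4, takes a point from camera to tool coordinates, whose origin is the TCP and whose axes are the flange's). Camera axes: x right, y down, z forward; pixel columns grow to the right and rows downward; lengths in m; the calibration is good to about 2 mm. A picture is of the moment at which its call begins: read the wrist's pose just before it.
- bot.job_done(): hands the job in; it is judged then, once.
The state is a dict: "clock": time; "qpos": joint angles; "qd": joint speeds; "joint_efforts": joint torques, N m; "position": TCP position; "tool_rot": TCP orientation; "force": force on the tool from outside, world axes, zero at the start; "moment": the same for the moment, N m; "grip_width": finger opening in m; "finger_force": force on a finger pad.
Only numpy, scipy, OpenCV 4.12 (cv2) and the standard library are available. Lean on these libraries where they do the work, as an engineer would, in place of code of your own. Each camera call takes 0.05 s, during which the arm holds its last target. There are 200 camera calls.

## Working session

There is one attempt and no reset: what is moved stays moved. The work goes in short steps, Python scripts to look and compute and a shell command to move; the robot and the scene stay as the last step left them, time stands still between calls to the robot, and variables do not carry over. Pictures are saved under pics/ and viewed, at most 10 in all, crops included, and the job is handed in when it is done.

```bash
mkdir -p pics; cat > h.py <<'E'
import numpy as np, cv2
from workcell import telemetry, grab_frame, bot
def K(f):
    F=200/np.tan(np.radians(f["vertical_fov"])/2)
    return np.array([[F,0,f["cx"]],[0,F,f["cy"]],[0,0,1.]])
def ext(f,st=None):
    if "R" in f: return np.array(f["R"]),np.array(f["t"])
    from scipy.spatial.transform import Rotation as Ro
    T=np.eye(4);T[:3,:3]=Ro.from_euler('xyz',st["tool_rot"]).as_matrix();T[:3,3]=st["position"]
    C=np.linalg.inv(T@np.array(f["hand_eye"]));return C[:3,:3],C[:3,3]
def ray(f,uv,st=None):
    R,t=ext(f,st)
    p=cv2.undistortPoints(np.array(uv,float).reshape(-1,1,2),K(f),np.array(f["distortion"],float)).reshape(-1,2)
    d=np.c_[p,np.ones(len(p))]@R
    return -R.T@t,d
def onz(f,uv,z,st=None):
    c,d=ray(f,uv,st);return c+d*((z-c[2])/d[:,2])[:,None]
def proj(f,X,st=None):
    R,t=ext(f,st)
    return cv2.projectPoints(np.array(X,float).reshape(-1,1,3),cv2.Rodrigues(R)[0],t,K(f),np.array(f["distortion"],float))[0].reshape(-1,2)
def dpt(f,uv,st=None):
    c,d=ray(f,uv,st);u=np.array(uv).reshape(-1,2).astype(int)
    return c+d*f["depth"][u[:,1],u[:,0]][:,None]
def save(n,im,s=1):
    cv2.imwrite(f"pics/{n}.png",cv2.resize(im,None,fx=s,fy=s,interpolation=cv2.INTER_CUBIC)[:,:,::-1])
E
python3 - <<'E'
from h import *
s=telemetry.observe();print({k:np.round(v,3) for k,v in s.items()},bot.tcp_to_tips)
for n in("scene","top"):
    f=grab_frame(n);save(n+"0",f["pixels"]);print(n,f["vertical_fov"],-np.array(f["R"]).T@f["t"],np.array(f["R"])[2])
E
```

```text
{'clock': np.float64(0.0), 'qpos': array([ 1.175,  0.522, -0.036,  1.6  ,  0.021,  1.021, -0.113]), 'qd': array([-0.002,  0.001, -0.   ,  0.   ,  0.001,  0.002,  0.   ]), 'joint_efforts': array([-0.0000e+00, -9.2713e+01,  1.9800e+00, -3.6994e+01,  1.8000e-02,
        8.0000e-03, -0.0000e+00]), 'position': array([ 0.2  , -0.592,  0.25 ]), 'tool_rot': array([-3.14 ,  0.   ,  0.326]), 'force': array([-0.894,  1.018,  0.582]), 'moment': array([-0.007,  0.062, -0.011]), 'finger_force': np.float64(0.0), 'grip_width': np.float64(0.085)} 0.019
scene 48.118919621032504 [-0.14344625  0.43348837  0.6844392 ] [ 0.69129709 -0.34337721 -0.63576759]
top 51.38549922453709 [0.27373595 0.13514778 1.09304837] [ 0.20319553  0.0182907  -0.97896733]
```

View pics/scene0.png

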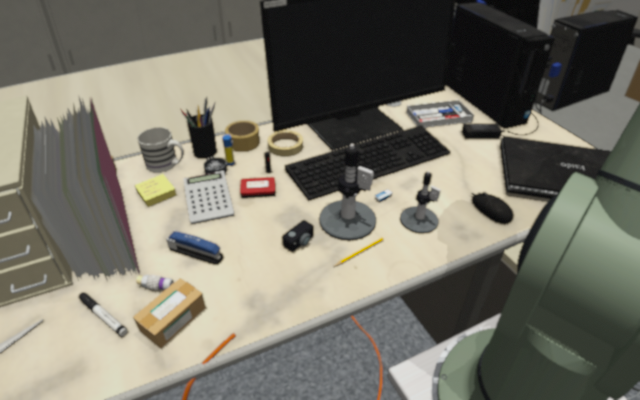

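View pics/top0.png

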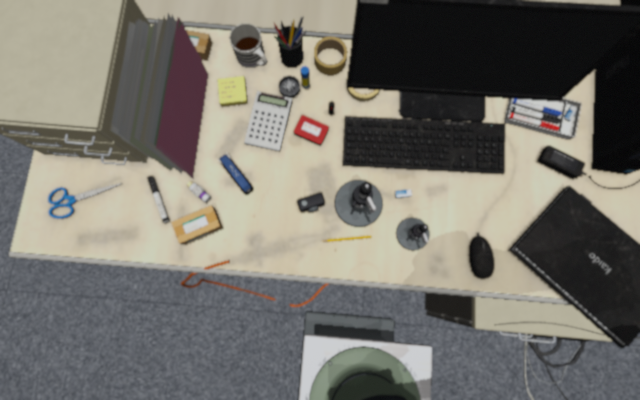

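Two stands could be meant: the large one at scene (348,200) / top (358,203), and the small one at scene (420,215) / top (412,234). I choose the larger and check it in a close crop of both views.

```bash
python3 - <<'E'
from h import *
f=grab_frame("scene");g=grab_frame("top")
a=cv2.resize(f["pixels"][135:245,305:385],None,fx=4.5,fy=4.5,interpolation=cv2.INTER_CUBIC)
b=cv2.resize(g["pixels"][165:235,325:395],(495,495),interpolation=cv2.INTER_CUBIC)
save("crop1",np.hstack([a[:495],b])[:,:800])
# head: dark pixels at top in top view; foot: depth based z
for n,F,box in(("scene",f,(305,385,135,245)),("top",g,(325,395,165,235))):
    u,v=np.meshgrid(np.arange(box[0],box[1]),np.arange(box[2],box[3]));uv=np.c_[u.ravel(),v.ravel()]
    P=dpt(F,uv)
    for lo,hi in((.014,.024),(.11,.12),(.16,.178),(.185,.20),(.197,.21)):
        m=(P[:,2]>lo)&(P[:,2]<hi)
        if m.sum()>2:print(n,lo,m.sum(),P[m].min(0).round(3),P[m].max(0).round(3),P[m].mean(0).round(3))
E
```

```text
scene 0.014 2691 [ 0.441 -0.202  0.014] [0.828 0.168 0.024] [ 0.656 -0.028  0.018]
scene 0.11 263 [0.454 0.023 0.11 ] [0.521 0.073 0.12 ] [0.485 0.052 0.116]
scene 0.16 94 [0.484 0.037 0.16 ] [0.507 0.062 0.177] [0.49  0.053 0.169]
scene 0.185 112 [0.484 0.036 0.185] [0.51  0.062 0.2  ] [0.494 0.051 0.192]
scene 0.197 15 [0.494 0.045 0.197] [0.501 0.052 0.204] [0.497 0.048 0.201]
top 0.014 359 [ 0.436 -0.013  0.014] [0.556 0.107 0.024] [0.485 0.054 0.016]
top 0.11 181 [0.456 0.02  0.11 ] [0.519 0.07  0.12 ] [0.489 0.051 0.116]
top 0.16 21 [0.468 0.032 0.16 ] [0.498 0.06  0.178] [0.487 0.051 0.169]
top 0.185 101 [0.484 0.035 0.186] [0.508 0.06  0.2  ] [0.495 0.047 0.193]
top 0.197 10 [0.494 0.041 0.198] [0.499 0.05  0.207] [0.496 0.047 0.203]
```

View pics/crop1.png

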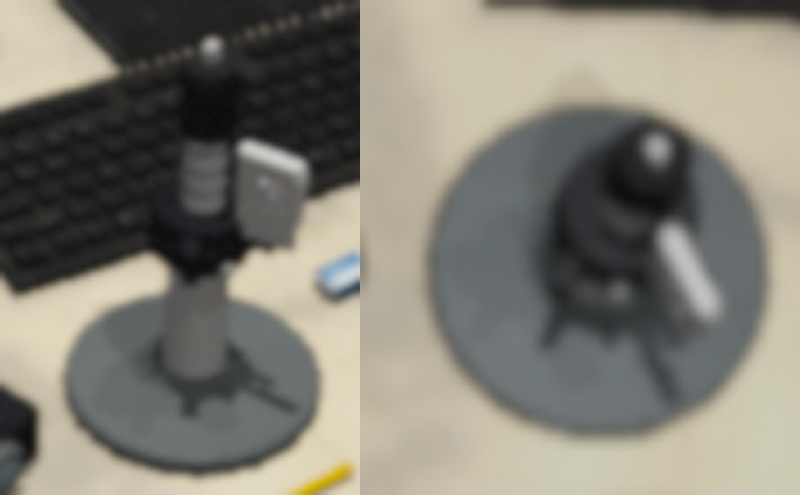

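The crop confirms the large stand: three ring marks, with the screw at about crop (210,45) on the left. The wing is at (275,190) on the left and (690,270) on the right, pointing toward the robot and to its right.

```bash
python3 - <<'E'
from h import *
c=np.array([.496,.048])
for n,box in(("scene",(305,385,135,245)),("top",(325,395,165,235))):
    F=grab_frame(n)
    u,v=np.meshgrid(np.arange(box[0],box[1]),np.arange(box[2],box[3]));uv=np.c_[u.ravel(),v.ravel()]
    P=dpt(F,uv); b=F["pixels"][uv[:,1],uv[:,0]].min(1)
    r=np.linalg.norm(P[:,:2]-c,axis=1)
    m=(P[:,2]>.13)&(P[:,2]<.162)&(r>.02)&(r<.056)&(b>90)
    d=P[m,:2]-c;a=np.degrees(np.arctan2(d[:,1],d[:,0]))
    print(n,m.sum(),np.median(a),np.percentile(a,[5,95]),P[m].mean(0),r[m].max(),P[m,2].max())
    m&=P[:,2]>.152
    if m.sum():print(np.degrees(np.arctan2(*(P[m,:2].mean(0)-c)[::-1])),m.sum())
E
```

```text
scene 153 -151.61174681941577 [-155.2453172  -146.35959427] [0.46370254 0.03037644 0.14643076] 0.0498975335244131 0.15881825947008188
-150.55334024971108 52
top 69 -149.0405788964381 [-152.72655214 -139.58803248] [0.4654171  0.02889074 0.15181785] 0.05130710024629179 0.15905395379453224
-146.49711989489637 46
```

```bash
R='0'; python3 -m crank '0.06 0.02 -0.021 0 0 0 0; 0.06 0.02 -0.021 0 0 0 0; 0.06 0.02 -0.021 0 0 0 0; 0.06 0.02 -0.021 0 0 0 0; 0.06 0.02 -0.021 0 0 0 0; 0.06 0.02 -0.021 0 0 0 0; 0.06 0.02 -0.021 0 0 0 0; 0.06 0.02 -0.021 0 0 0 0' 40
python3 -m crank '0.06 0.02 -0.021 0 0 0 0; 0.06 0.02 -0.021 0 0 0 0; 0.06 0.02 -0.021 0 0 0 0; 0.06 0.02 -0.021 0 0 0 0; 0.06 0.02 -0.021 0 0 0 0; 0.06 0.02 -0.021 0 0 0 0; 0.06 0.02 -0.021 0 0 0 0; 0.06 0.02 -0.021 0 0 0 0'
python3 -c "
from workcell import *
print(telemetry.observe()['qpos'])"
```

```text
clock: 0.97
position: [0.2982, -0.3804, 0.2504]
tool_rot: [3.141, -0.0, 0.326]
force: [1.9, -0.2, 1.0]
grip_width: 0.0602
finger_force: 0.0
clock: 1.63
position: [0.396, -0.1701, 0.2505]
tool_rot: [3.141, -0.0, 0.326]
force: [0.0, -0.2, 0.2]
grip_width: 0.0602
finger_force: 0.0
[ 0.47956387  0.22074213 -0.24610672  2.07277837  0.07086521  0.85537223
 -1.05251429]
```

```bash
python3 -m crank '0.06 0.02 -0.022 0 0 0 0; 0.06 0.02 -0.022 0 0 0 0; 0.06 0.02 -0.022 0 0 0 0; 0.06 0.02 -0.022 0 0 0 0; 0.06 0.02 -0.022 0 0 0 0; 0.06 0.02 -0.022 0 0 0 0; 0.06 0.02 -0.022 0 0 0 0; 0.06 0.02 -0.022 0 0 0 0'
python3 -m crank '0.06 0 0 0 0 0 -7; 0.06 0 0 0 0 0 -7; 0.06 0 0 0 0 0 -7; 0.06 0 0 0 0 0 -7; 0.06 0 0 0 0 0 -7; 0.06 0 0 0 0 0 -7; 0.06 0 0 0 0 0 -7; 0.06 0 0 0 0 0 -7'
python3 -m crank '0.06 0 0 0 0 0 -7; 0.06 0 0 0 0 0 -7; 0.06 0 0 0 0 0 -7; 0.06 0 0 0 0 0 -7; 0.06 0 0 0 0 0 -7; 0.06 0 0 0 0 0 -7; 0.06 0 0 0 0 0 -7; 0.06 0 0 0 0 0 -7'
python3 -m crank '0.06 0 0 0 0 0 -5; 0.06 0 0 0 0 0 -5; 0.06 0 0 0 0 0 -5; 0.06 0 0 0 0 0 -5; 0.06 0 0 0 0 0 -5; 0.06 0 0 0 0 0 -5; 0.06 0 0 0 0 0 -5; 0.06 0 0 0 0 0 -5'
python3 - <<'E'
from h import *
s=telemetry.observe();f=grab_frame("wrist");print(s["position"],np.degrees(s["tool_rot"]),s["qpos"])
save("w1",f["pixels"])
print(proj(f,[[.496,.048,.203],[.496,.048,.117]],s),np.array(f["hand_eye"]).round(3))
u,v=np.meshgrid(np.arange(640),np.arange(400));uv=np.c_[u.ravel(),v.ravel()]
P=dpt(f,uv,s);b=f["pixels"].reshape(-1,3).min(1);ok=f["depth"].ravel()>0
r=np.linalg.norm(P[:,:2]-[.496,.048],axis=1)
for lo,hi in((.185,.197),(.197,.208)):
    m=ok&(P[:,2]>lo)&(P[:,2]<hi)&(r<.03);print(lo,m.sum(),P[m].min(0) if m.any() else 0,P[m].max(0) if m.any() else 0)
m=ok&(P[:,2]>.13)&(P[:,2]<.162)&(r>.02)&(r<.056)&(b>90)
if m.any():
  d=P[m,:2]-[.496,.048];print(m.sum(),np.percentile(np.degrees(np.arctan2(d[:,1],d[:,0])),[5,50,95]))
E
```

```text
clock: 2.3
position: [0.4913, 0.048, 0.2504]
tool_rot: [3.141, -0.0, 0.326]
force: [0.4, -0.5, -0.2]
grip_width: 0.0601
finger_force: 0.0
clock: 2.97
position: [0.4909, 0.0465, 0.2503]
tool_rot: [3.141, -0.0, 1.309]
force: [0.3, 0.2, 0.6]
grip_width: 0.0605
finger_force: 0.0
clock: 3.63
position: [0.4909, 0.0465, 0.2504]
tool_rot: [3.142, 0.0, 2.286]
force: [-0.4, -0.3, 0.5]
grip_width: 0.0601
finger_force: 0.0
clock: 4.3
position: [0.4909, 0.0465, 0.2503]
tool_rot: [-3.141, 0.0, 2.983]
force: [-0.4, -0.1, -0.0]
grip_width: 0.06
finger_force: 0.0
[0.49090007 0.04645909 0.25030972] [-1.79991989e+02  3.09239627e-03  1.70906783e+02] [ 0.50571424  0.44746962 -0.94465377  1.90610634  0.42846992  1.0050392
  0.78295161]
[[328.65368018 248.72283944]
 [327.20991934 201.57957165]] [[-0.    -0.949 -0.316  0.082]
 [ 1.    -0.     0.    -0.   ]
 [-0.    -0.316  0.949 -0.123]
 [ 0.     0.     0.     1.   ]]
0.185 1245 [0.48238727 0.03288701 0.18505225] [0.50744343 0.05893918 0.19640601]
0.197 118 [0.49192419 0.04281898 0.19705403] [0.49864715 0.04917989 0.20371312]
522 [-152.86147056 -148.60916499 -141.98746811]
```

View pics/w1.png

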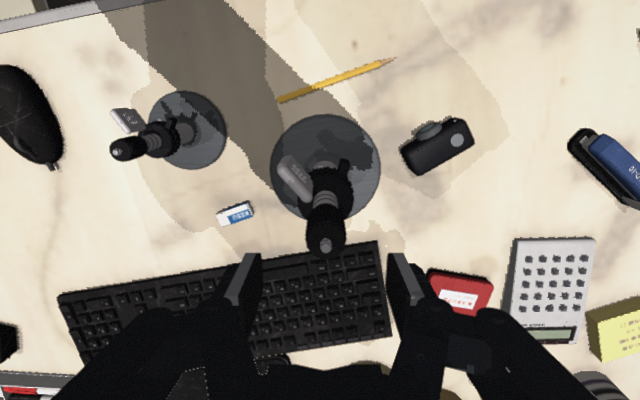

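The wrist picture shows the large stand's head at (326,240), between the fingers, and the wing at (295,178). The smaller stand is at (185,130). The head is at about (0.495, 0.046) and the wing points at -149°, so I descend and grip.

```bash
python3 -m crank '0.06 -0.004 0.001 0.01 0 0 0; 0.06 0 0 0.01 0 0 0; 0.06 0 0 0.01 0 0 0; 0.06 0 0 0.01 0 0 0; 0.06 0 0 0.01 0 0 0; 0.06 0 0 0.01 0 0 0; 0.06 0 0 0.01 0 0 0; 0.06 0 0 0.008 0 0 0' 40
python3 -m crank '0.04 0 0 0 0 0 0; 0.035 0 0 0 0 0 0; 0.03 0 0 0 0 0 0; 0.02 0 0 0 0 0 0; 0.02 0 0 0 0 0 0; 0.02 0 0 0 0 0 0; 0.02 0 0 0 0 0 0; 0.02 0 0 0 0 0 0' 40
python3 - <<'E'
from h import *
s=telemetry.observe();f=grab_frame("scene");print(s["position"],s["qpos"],s["moment"])
save("s2",f["pixels"][110:250,290:420],4)
E
```

```text
clock: 5.02
position: [0.4948, 0.0469, 0.171]
tool_rot: [-3.142, -0.001, 2.979]
force: [0.3, 0.6, -0.1]
grip_width: 0.0601
finger_force: 0.0
clock: 5.68
position: [0.4952, 0.0468, 0.1725]
tool_rot: [3.142, 0.001, 2.979]
force: [0.3, -1.2, 3.8]
grip_width: 0.0252
finger_force: 39.1
[0.49521961 0.04684193 0.17253198] [ 0.42692114  0.55705425 -0.8611095   1.97427332  0.55653078  0.86270769
  0.6709412 ] [-0.21671203 -0.05927643  0.00901632]
```

View pics/s2.png

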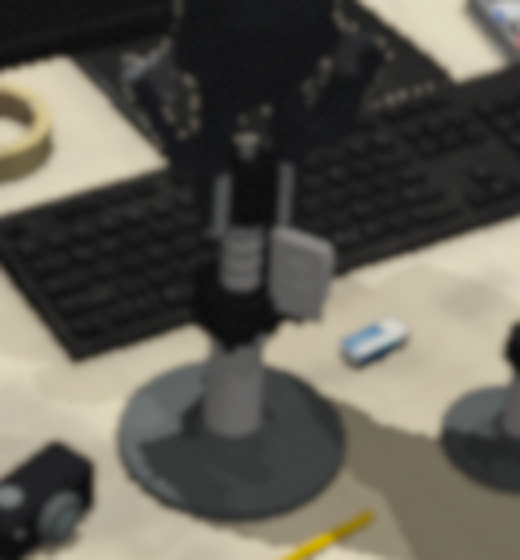

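The scene crop shows the grip held between the fingers at crop (255,190). All three rings are still visible at (240,240–285), and the wing at (300,270) is clear of the fingers. Next I measure the screw and disc heights with the wrist camera as a reference.

```bash
cat > m.py <<'E'
from h import *
def meas(n):
    s=telemetry.observe();f=grab_frame(n);st=s if n=="wrist" else None
    u,v=np.meshgrid(np.arange(640),np.arange(400));uv=np.c_[u.ravel(),v.ravel()]
    P=dpt(f,uv,st);ok=f["depth"].ravel()>0;r=np.linalg.norm(P[:,:2]-[.4955,.047],axis=1)
    b=f["pixels"].reshape(-1,3).min(1)
    m=ok&(r<.006)&(P[:,2]>.15);z=np.sort(P[m,2])
    print(n,m.sum(),"top",z[-8:].round(4),"hist",[(round(float(a),3),int(c)) for c,a in zip(*np.histogram(P[m,2],np.arange(.15,.21,.003))) if c])
    m=ok&(r<.0125)&(r>.007)&(P[:,2]>.155);print("disc zmax pct",np.percentile(P[m,2],[50,80,90,97]).round(4) if m.any() else 0)
    m=ok&(P[:,2]>.128)&(P[:,2]<.162)&(r>.025)&(r<.056)&(b>90)
    d=P[m,:2]-[.4955,.047];print("wing",m.sum(),np.percentile(np.degrees(np.arctan2(d[:,1],d[:,0]))%360,[5,50,95]) if m.any() else 0)
    print(s["position"].round(4) if hasattr(s["position"],"round") else s["position"],np.degrees(s["tool_rot"][2]),"F",np.round(s["force"],1),"M",np.round(s["moment"],2),"q",np.round(s["qpos"],2),s["grip_width"])
    # column brightness profile along axis in scene (rings), heights assuming points on near surface
    if n=="scene":
        c=-np.array(f["R"]).T@f["t"];e=(c[:2]-[.4955,.047]);e/=np.linalg.norm(e)
        zs=np.arange(.114,.182,.001);X=np.c_[np.tile([.4955,.047]+.01*e,(len(zs),1)),zs]
        p=proj(f,X).astype(np.float32);g=f["pixels"].mean(2).astype(np.float32)
        print("prof",[(int(z*1000),int(x)) for z,x in zip(zs*1.0001,cv2.remap(g,p[:,0],p[:,1],cv2.INTER_LINEAR).ravel())])
    return f
E
python3 -c "
from m import *
meas('wrist');meas('scene')"
```

```text
wrist 827 top [0.2027 0.2028 0.2028 0.2028 0.2028 0.2029 0.2029 0.2032] hist [(0.189, 10), (0.192, 401), (0.195, 105), (0.198, 124), (0.201, 187)]
disc zmax pct [0.1926 0.1941 0.2308 0.2353]
wing 1116 [205.76923831 209.87854489 217.13984895]
[0.4952 0.0469 0.1725] 170.65864796017362 F [ 1.6 -1.6  3.8] M [-0.31 -0.07 -0.03] q [ 0.43  0.56 -0.86  1.97  0.56  0.86  0.67] 0.02501892934596351
scene 29 top [0.2    0.2014 0.2015 0.2022 0.2023 0.2027 0.203  0.2033] hist [(0.192, 10), (0.195, 7), (0.198, 5), (0.201, 7)]
disc zmax pct [0.1928 0.246  0.2584 0.2649]
wing 142 [202.79035091 207.89285096 212.66626829]
[0.4952 0.0469 0.1725] 170.65882126626855 F [ 0.4 -1.8  3.6] M [-0.25 -0.15  0.01] q [ 0.43  0.56 -0.86  1.97  0.56  0.86  0.67] 0.024724400069408688
prof [(114, 21), (115, 28), (116, 35), (117, 44), (118, 55), (119, 67), (120, 75), (121, 84), (122, 91), (123, 94), (124, 96), (125, 96), (126, 95), (127, 93), (128, 91), (129, 89), (130, 89), (131, 91), (132, 93), (133, 95), (134, 97), (135, 98), (136, 97), (137, 95), (138, 93), (139, 90), (140, 89), (141, 90), (142, 92), (143, 94), (144, 96), (145, 98), (146, 98), (147, 98), (148, 95), (149, 91), (150, 88), (151, 85), (152, 82), (153, 79), (154, 78), (155, 75), (156, 68), (157, 61), (158, 52), (159, 43), (160, 33), (161, 27), (162, 20), (163, 17), (164, 15), (165, 14), (166, 15), (167, 15), (168, 15), (169, 14), (170, 14), (171, 14), (172, 14), (173, 14), (174, 14), (175, 14), (176, 13), (177, 13), (178, 14), (179, 14), (180, 14), (181, 15)]
```

```bash
python3 -m crank '0.02 0 0 0 0 0 0; 0.02 0 0 0.004 0 0 0; 0.02 0 0 0.004 0 0 0; 0.02 0 0 0.004 0 0 0; 0.02 0 0 0.004 0 0 0; 0.02 0 0 0.004 0 0 0; 0.02 0 0 0.002 0 0 0; 0.02 0 0 0 0 0 0' 60
python3 -c "
from m import *
meas('wrist');f=meas('scene');save('s3',f['pixels'][110:250,290:420],4)"
```

```text
clock: 6.5
position: [0.4954, 0.0468, 0.1503]
tool_rot: [3.142, 0.001, 2.979]
force: [2.5, -2.3, 6.6]
grip_width: 0.0247
finger_force: 62.5
wrist 835 top [0.1806 0.1807 0.1807 0.1807 0.1809 0.1809 0.181  0.1811] hist [(0.168, 285), (0.171, 179), (0.174, 98), (0.177, 224), (0.18, 49)]
disc zmax pct [0.1707 0.2061 0.211  0.2136]
wing 1511 [202.80219871 207.17744669 214.35244123]
[0.4954 0.0468 0.1503] 170.6649542131396 F [ 2.5 -2.3  6.6] M [-0.56 -0.43  0.11] q [ 0.4   0.59 -0.83  1.99  0.6   0.82  0.64] 0.024683922203126527
scene 28 top [0.176  0.1772 0.1773 0.1788 0.1791 0.1797 0.1807 0.1813] hist [(0.168, 4), (0.171, 13), (0.174, 4), (0.177, 5), (0.18, 2)]
disc zmax pct [0.2066 0.231  0.2391 0.2424]
wing 135 [200.13168109 203.88662112 209.34673229]
[0.4954 0.0468 0.1503] 170.66211573519348 F [ 2.8 -1.8  4.9] M [-0.54 -0.52  0.06] q [ 0.4   0.59 -0.83  1.99  0.6   0.82  0.64] 0.024744610795541935
prof [(114, 22), (115, 29), (116, 36), (117, 45), (118, 56), (119, 68), (120, 76), (121, 85), (122, 92), (123, 94), (124, 96), (125, 96), (126, 94), (127, 92), (128, 87), (129, 82), (130, 79), (131, 78), (132, 76), (133, 72), (134, 67), (135, 60), (136, 51), (137, 41), (138, 32), (139, 25), (140, 19), (141, 17), (142, 15), (143, 14), (144, 14), (145, 14), (146, 14), (147, 14), (148, 15), (149, 14), (150, 14), (151, 14), (152, 14), (153, 14), (154, 15), (155, 15), (156, 14), (157, 13), (158, 13), (159, 14), (160, 15), (161, 14), (162, 14), (163, 14), (164, 15), (165, 15), (166, 15), (167, 16), (168, 16), (169, 16), (170, 16), (171, 17), (172, 18), (173, 19), (174, 20), (175, 24), (176, 29), (177, 35), (178, 43), (179, 51), (180, 56), (181, 61)]
```

View pics/s3.png

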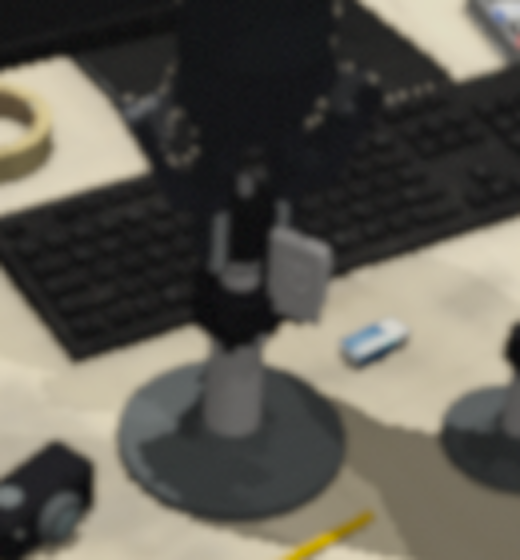

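The scene crop shows the column pressed down, with one ring left above the rim at crop (240,268) and the wing beside the right finger at (300,270). The screw tip went from 202.8 to 180.8 mm, so the slide is 22 mm. Now I turn clockwise.

```bash
python3 -m crank '0.02 0 0 0 0 0 5; 0.02 0 0 0 0 0 5; 0.02 0 0 0 0 0 5; 0.02 0 0 0 0 0 5; 0.02 0 0 0 0 0 5; 0.02 0 0 0 0 0 5; 0.02 0 0 0 0 0 5; 0.02 0 0 0 0 0 5'
python3 -c "
from m import *
meas('wrist');f=meas('scene')" | grep -v prof
```

```text
clock: 7.27
position: [0.4959, 0.0475, 0.1505]
tool_rot: [3.139, 0.0, 2.277]
force: [5.3, 2.0, -0.1]
grip_width: 0.0243
finger_force: 63.8
wrist 849 top [0.1807 0.1808 0.1809 0.1809 0.1809 0.181  0.1811 0.1813] hist [(0.168, 231), (0.171, 239), (0.174, 97), (0.177, 227), (0.18, 55)]
disc zmax pct [0.171  0.2088 0.2122 0.2142]
wing 1136 [164.33248505 168.71861383 174.66571546]
[0.4959 0.0475 0.1505] 130.43825869510206 F [ 5.3  2.  -0.1] M [ 0.55 -1.36  0.12] q [ 0.28  0.54 -0.66  2.    0.47  0.76  0.05] 0.024272301496312765
scene 27 top [0.1785 0.1789 0.179  0.1791 0.1795 0.1799 0.1808 0.1821] hist [(0.168, 5), (0.171, 11), (0.174, 3), (0.177, 6), (0.18, 2)]
disc zmax pct [0.1729 0.231  0.2384 0.2429]
wing 55 [159.91596343 165.10166436 169.38668529]
[0.4959 0.0476 0.1506] 130.02437619232666 F [ 6.8  2.6 -0.9] M [ 0.56 -1.33  0.07] q [ 0.28  0.54 -0.66  2.    0.47  0.76  0.04] 0.02478617659057291
```

```bash
python3 -m crank '0.02 0 0 0 0 0 2; 0.02 0 0 0 0 0 2; 0.02 0 0 0 0 0 2; 0.02 0 0 0 0 0 2; 0.02 0 0 0 0 0 2; 0.02 0 0 0 0 0 2; 0.02 0 0 0 0 0 0; 0.02 0 0 0 0 0 0'
python3 -c "
from m import *
meas('wrist');f=meas('scene')" | grep -v prof
```

```text
clock: 8.03
position: [0.4962, 0.0477, 0.1506]
tool_rot: [3.139, 0.0, 2.071]
force: [7.5, 1.5, 0.5]
grip_width: 0.0242
finger_force: 63.4
wrist 849 top [0.1809 0.181  0.1811 0.1811 0.1812 0.1813 0.1813 0.1814] hist [(0.168, 206), (0.171, 254), (0.174, 105), (0.177, 197), (0.18, 87)]
disc zmax pct [0.1711 0.209  0.2124 0.2145]
wing 1106 [152.49840399 156.85625399 162.64759117]
[0.4962 0.0477 0.1506] 118.68295139925293 F [7.5 1.5 0.5] M [ 0.55 -1.62  0.16] q [ 0.25  0.53 -0.61  2.    0.44  0.75 -0.12] 0.024238638154644186
scene 22 top [0.1761 0.1769 0.1783 0.1783 0.179  0.1799 0.18   0.1801] hist [(0.168, 5), (0.171, 7), (0.174, 4), (0.177, 4), (0.18, 2)]
disc zmax pct [0.1724 0.2289 0.2373 0.2417]
wing 56 [149.39561222 154.149749   157.94590372]
[0.4962 0.0477 0.1506] 118.69353895130679 F [6.6 1.6 0.6] M [ 0.52 -1.62  0.12] q [ 0.25  0.53 -0.61  2.    0.44  0.75 -0.12] 0.024553059020593144
```

```bash
python3 -m crank '0.02 0 0 0 0 0 1; 0.02 0 0 0 0 0 1; 0.02 0 0 0 0 0 1; 0.02 0 0 0 0 0 1; 0.02 0 0 0 0 0 1; 0.02 0 0 0 0 0 1; 0.02 0 0 0 0 0 0; 0.02 0 0 0 0 0 0'
python3 -c "
from m import *
f=meas('wrist');save('w4',f['pixels'])"
```

```text
clock: 8.8
position: [0.4962, 0.0472, 0.1506]
tool_rot: [3.139, 0.0, 1.967]
force: [6.9, -0.8, 0.7]
grip_width: 0.0248
finger_force: 66.0
wrist 837 top [0.1807 0.1809 0.181  0.181  0.181  0.181  0.1811 0.1811] hist [(0.168, 215), (0.171, 237), (0.174, 103), (0.177, 201), (0.18, 81)]
disc zmax pct [0.1712 0.21   0.2128 0.2145]
wing 1094 [149.98190542 154.42488874 160.58147021]
[0.4962 0.0472 0.1506] 112.6950311256424 F [ 6.9 -0.8  0.7] M [ 0.03 -1.84  0.46] q [ 0.23  0.52 -0.58  2.    0.42  0.74 -0.21] 0.024807612900432294
```

View pics/w4.png

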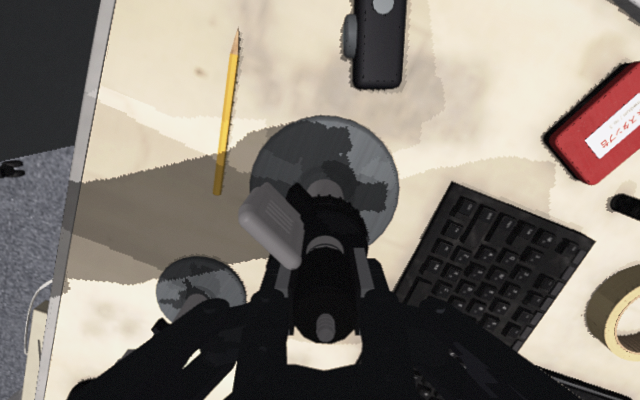

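The wrist picture shows the wing at (270,230), pushed by the left finger and resting against the dark lug at (300,195). The moment jumped while the wing hardly moved, which suggests the stop. One more small push will confirm it.

```bash
python3 -m crank '0.02 0 0 0 0 0 1; 0.02 0 0 0 0 0 1; 0.02 0 0 0 0 0 1; 0.02 0 0 0 0 0 0; 0.02 0 0 0 0 0 0; 0.02 0 0 0 0 0 0; 0.02 0 0 0 0 0 0; 0.02 0 0 0 0 0 0'
python3 -c "
from m import *
f=meas('wrist');f=meas('scene')"
```

```text
clock: 9.52
position: [0.4962, 0.0469, 0.1506]
tool_rot: [3.139, 0.001, 1.915]
force: [6.4, -3.4, 2.5]
grip_width: 0.025
finger_force: 68.4
wrist 837 top [0.1808 0.1808 0.1808 0.1808 0.1809 0.1812 0.1812 0.1813] hist [(0.168, 186), (0.171, 280), (0.174, 88), (0.177, 203), (0.18, 80)]
disc zmax pct [0.1712 0.2103 0.2129 0.2146]
wing 1079 [149.72809188 154.04195573 160.48819392]
[0.4962 0.0469 0.1506] 109.70206455264373 F [ 6.4 -3.4  2.5] M [-0.54 -1.81  0.68] q [ 0.22  0.52 -0.57  2.    0.41  0.74 -0.26] 0.025010075031193044
scene 18 top [0.1737 0.1751 0.1769 0.1769 0.1774 0.179  0.18   0.1806] hist [(0.168, 1), (0.171, 10), (0.174, 3), (0.177, 3), (0.18, 1)]
disc zmax pct [0.2055 0.2345 0.2394 0.2426]
wing 57 [146.39001226 152.1973388  155.52783846]
[0.4961 0.0468 0.1506] 109.69687189297845 F [ 6.6 -3.7  1.1] M [-0.46 -1.91  0.71] q [ 0.22  0.52 -0.57  2.    0.41  0.74 -0.26] 0.02447280619576564
prof [(114, 88), (115, 88), (116, 88), (117, 89), (118, 90), (119, 90), (120, 92), (121, 93), (122, 95), (123, 96), (124, 98), (125, 99), (126, 101), (127, 102), (128, 103), (129, 104), (130, 105), (131, 106), (132, 106), (133, 107), (134, 107), (135, 108), (136, 108), (137, 108), (138, 109), (139, 110), (140, 110), (141, 111), (142, 112), (143, 113), (144, 113), (145, 113), (146, 114), (147, 114), (148, 111), (149, 107), (150, 102), (151, 91), (152, 81), (153, 69), (154, 56), (155, 45), (156, 38), (157, 32), (158, 30), (159, 30), (160, 30), (161, 29), (162, 28), (163, 28), (164, 27), (165, 26), (166, 22), (167, 19), (168, 18), (169, 17), (170, 16), (171, 16), (172, 17), (173, 17), (174, 18), (175, 20), (176, 24), (177, 28), (178, 35), (179, 41), (180, 46), (181, 50)]
```

The wing stayed put while the moment rose to 0.7 N m, so the lever is at its stop. The screw tip is at 181 mm, so the column is at its middle mark and still gripped.

```bash
python3 -c "
from workcell import bot
print(bot.job_done())"
```

```text
the job is handed in; nothing more can be done
None
```

The job is handed in: the column is pressed 22 mm down to its middle mark (about 0.5 mm uncertainty by camera), the lever is closed hard against its stop, and the hand still grips the column; no verdict came back.

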